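Clamp the entrance disc in the birdhouse drilling jig

TASK

Get the maple entrance disc ready for drilling: turn the red clamp knob fully loose, slide the wooden jaw along so that it pushes the disc home into the fixed V jaw and both jaws hug it with no gap, then turn the knob fully tight again so that the jaw stays locked there. Leave the disc lying flat on the jig, and leave the ridge caps, sanding pad and tool box things where they are.

Things in the scene. Friction and masses are not known exactly. Their poses are not given: they have to be found in the camera images.
- jig: Drilling jig of grey laminate-faced plywood, fixed to the bench: a bed 380 x 125 mm, 20 mm thick, its top 20 mm above the bench. Origin on the underside (bench height), the bed reaching from 195 mm behind it to 185 mm ahead of it along x. A steel track strip lies sunk in a groove along the bed's middle. Its x axis runs along the bed and is the jaw's sliding direction, pointing towards the fixed V jaw at the +x end; z is up. The fixed jaw is a 90 degree V of wood 26 mm tall.
- home (a point): Point fixed on the jig where the disc's centre is when the disc sits fully in the fixed V jaw: 85 mm along jig +x from its origin, 29 mm above the bench.
- jaw (a joint): Position of the sliding V jaw along jig +x, in m: 0 = farthest from the fixed jaw, grows towards the fixed jaw, 0.120 when the disc is clamped (mechanical limit 0.135). The jaw weighs 0.4 kg; once freed it needs about 4 N to slide, and with the knob tight it holds against a push of about 40 N.
- jaw_seat (a point): Point that travels with the sliding jaw: where the disc's centre is when the disc sits fully in this jaw's V (29 mm above the bench; axes as the jig's). The jaw is wood, up to 107 mm wide across the bed and 26 mm tall at the V; behind the V is a block 66 x 85 mm, 32 mm tall (top 52 mm above the bench), whose flat rear face is 130 mm behind this point. The knob axis is 92 mm behind this point on the centre line.
- jaw_back (a point): Middle of the flat vertical rear face of the sliding jaw's block (36 mm above the bench), a place to push on; axes as the jig's, so push along +x.
- knob (a joint): Angle of the clamp knob in rad: 0 = fully tight (stop), 1.4 = fully loose (stop). It grows when turned counter-clockwise seen from above. The clamp begins to bite below about 0.8 and is firm below 0.25; above 0.9 the jaw slides freely. At 1.4 the bar of the knob lies in line with the bed, at 0 it lies nearly across it. It stays where it is left; turning takes 0.1 to 0.2 N m.
- knob_grip (a point): Centre of the red bar-shaped clamp knob on top of the sliding jaw, on its vertical axis, 80 mm above the bench, at the middle of the bar's height. The bar is 66 mm long along this point's x axis, 16 mm thick along y and 28 mm tall (66 to 94 mm above the bench). The jaw's top is 28 mm below this point. z is up. Moves with the jaw and turns with the knob.
- disc_center (a point): Centre of the loose round maple entrance disc, 90 mm in diameter, 18 mm thick, about 80 g, lying flat on the jig's bed between the two jaws (centre 29 mm above the bench).
- cap_a: Bystander: loose aluminium roof ridge cap, a tent-shaped profile 140 mm long (its x), about 77 mm wide and 28 mm tall; origin at the middle of its underside.
- cap_b: Bystander: a second such ridge cap.
- sandpad: Bystander: loose black rubber sanding pad 110 x 65 x 28 mm; origin at the middle of its underside.
- screwdriver: Bystander: screwdriver with yellow grip, 190 mm long, lying in the open plywood tool box (260 x 170 mm, 80 mm tall, its lid swung open) on the robot's left.
Things that resemble listed ones, but are neither listed nor needed, are in the scene too. What is shaped like the part that bears disc_center but green or orange is not meant.

How it is judged:
By the outcome, as a careful person would: the job done as asked, in the order asked, and still so for the second after the job is handed in, with the robot touching nothing.
It also fails if it takes over 64 s, if anything falls off the work surface, if the arm or the gripper's body presses on something with over 40 N, if the wrist force passes 120 N, or if a joint passes its speed limit or range.

ROBOT

A 6-joint arm with a two-finger parallel gripper is mounted at the origin on the work surface. World frame = base frame: x ahead of the robot, y to its left, z up, the work surface at z = 0. Lengths are in m, angles in degrees, forces in N, time in s.
With the tool pointing down it reaches from about 0.3 to 0.75 m from the base axis. Payload 8.5 kg.
Tool frame: the origin (TCP) lies on the centre line of the jaws, within the pads' length; the fingertips stand env.tcp_to_tips ahead of it and the grasp point (between the pads) lies 8 mm behind it (env.tcp_to_tips is the distance from the TCP to the fingertips, in m); z points along the fingers, y is the direction in which the jaws open and shut (so a half turn about z gives the same grasp; the last joint's range is limited). The gripper opens to 85 mm and grips with 20 to 120 N. Pads are 22 mm wide; open, the fingers measure 114 mm over their backs; the gripper's body (76 mm by 85 mm) begins 54 mm behind the grasp point. The pads swing forward as they close: fully open they stand 13 mm farther back than shut.
Start: joints at [63.065, 21.807, 74.336, -0, 83.858, -12.336], TCP at [0.139, 0.532, 0.242] pointing down, gripper open.
Joint ranges: [-178.18, 178.18], [-50.72, 133.34], [12.68, 142.11], [-81.47, 261.47], [9.98, 163.14], [-165.26, 165.26]. Speed limits (degrees/s): [136.94, 136.94, 180, 180, 180, 180].

INTERFACE

Orientations are given as a 3x3 rotation matrix whose columns are the frame's x, y, z axes.
In Python, from rig import env gives the robot as it stands. The module is installed in compiled form; this text tells all that it offers.
- The arm moves only by the tool carry_out, never from a script. Its argument "rows" is a list of rows, each an object of numbers: "tx", "ty", "tz": the shift along the tool's x, y, z in cm; "yaw": the turn about the tool's z in rad. In form: [{"tx": .., "ty": .., "tz": .., "yaw": ..}, ...]. A call has 1 to 12 rows; each row shifts and turns the pose as measured when the row begins, along the tool's axes as they then stand; what a row does not reach is not made up. A row lasts 1/10 s, in which the tool goes at most 50 mm and 8.59 degrees, less where a joint would pass 70% of its speed; a pose out of reach is approached as far as the arm can. A call is refused whole if a number of a shift passes 5 or a number of a turn 0.15, either way. A call with a gripper value outside its range is refused whole. "jaw" is the closure, from -1 (fully open) to 1 (shut), set as the call begins (left out, the last holds). The fingers move at their own pace and stop on an object; "squeeze" is the grip in N (left out, the last holds). Time passes only in rows, so rows that do not move let the fingers close. It gives the time, the measured TCP pose, the force and the opening at its end, in the units of the state.
- env.observe(): the state, without advancing time (a new reading comes with each control period).
- env.get_image(name): name is "scene" or "top" or "wrist"; returns the picture (384x512x3 uint8, red, green, blue); there is no depth.
- env.camera_params(name): a dict with "vertical_fov" (degrees; the focal length in pixels is half the picture's height over the tangent of half this angle, whatever the lens; pixels are square), "cx", "cy" (the principal point, pixels), "view" (4x4, takes a point from world to camera coordinates). Camera axes: x right, y up, looking along -z (the intrinsics and any distortion apply to the point x, -y, -z); pixel columns grow to the right and rows downward; lengths in m; the calibration is good to about 2 mm. A picture is of the moment at which its call begins: read the wrist's pose just before it. camera_params takes no time and is no camera call; for the wrist camera it gives the pose at the moment of the call.
- env.close_job(): hands the job in, once; it reports no verdict.
The state is a dict: "time_s": time; "q": joint angles; "qvel": joint speeds; "joint_efforts": joint torques, N m; "position": TCP position; "tool_rot": TCP orientation; "ft_force": force on the tool from outside, world axes, zero at the start; "wrist_torque": the same for the moment, N m; "grip_width": finger opening in m.
Only numpy, scipy, OpenCV 4.12 (cv2) and the standard library are available. Lean on these libraries where they do the work, as an engineer would, in place of code of your own. Each camera call takes 0.05 s, during which the arm holds its last target. There are 200 camera calls.

## Working session

There is one attempt and no reset: what is moved stays moved. The work goes in short steps, Python scripts to look and compute and a tool call to move; the robot and the scene stay as the last step left them, time stands still between calls to the robot, and variables do not carry over. Pictures are saved under pics/ and viewed, about 8 in all and at most 12, crops included, and the job is handed in when it is done.

Besides the shell and the picture viewer there is one more tool, called in YAML: its name, and indented under it one key for each argument. carry_out: Moves the arm, as the interface text tells. Its arguments: {"type":"object","properties":{"rows":{"type":"array","items":{"type":"object","properties":{"tx":{"type":"number"},"ty":{"type":"number"},"tz":{"type":"number"},"yaw":{"type":"number"}}}},"jaw":{"type":"number"},"squeeze":{"type":"number"}},"required":["rows"]}

```bash
mkdir -p pics; cat > h.py <<'E'
import numpy as np, cv2
from rig import env
def snap(n,f,crop=None,s=1):
    im=env.get_image(n)[:,:,::-1]
    if crop: x0,y0,x1,y1=crop; im=im[y0:y1,x0:x1]
    im=cv2.resize(im,None,fx=s,fy=s,interpolation=cv2.INTER_CUBIC)
    cv2.imwrite('pics/'+f,im)
def ray(n,u,v,z):
    p=env.camera_params(n); f=192/np.tan(np.radians(p['vertical_fov'])/2)
    V=np.array(p['view']); R=V[:3,:3]; c=-R.T@V[:3,3]
    d=R.T@np.array([(u-p['cx'])/f,-(v-p['cy'])/f,-1])
    return c+d*(z-c[2])/d[2]
def proj(n,P):
    p=env.camera_params(n); f=192/np.tan(np.radians(p['vertical_fov'])/2)
    V=np.array(p['view']); q=V[:3,:3]@P+V[:3,3]
    return p['cx']+f*q[0]/-q[2], p['cy']-f*q[1]/-q[2]
E
python3 - <<'E'
from h import *
print(env.observe(), env.tcp_to_tips); 
for n in ('scene','top','wrist'): print(n,env.camera_params(n))
a=env.get_image('top'); b=env.get_image('scene')
cv2.imwrite('pics/a.png',cv2.resize(a[:,:,::-1],(800,600),interpolation=cv2.INTER_CUBIC))
cv2.imwrite('pics/b.png',b[:,:,::-1])
E
```

```text
{'time_s': 0.0, 'q': array([ 6.30658893e+01,  2.18400370e+01,  7.43863790e+01, -3.67280129e-04,
        8.38579197e+01, -1.23365696e+01]), 'qvel': array([-0.04045007, -0.01820895, -0.00253422,  0.01357286,  0.16172762,
        0.06088628]), 'joint_efforts': array([-3.62285173e-04, -4.48466241e+01, -2.31272453e+01, -1.99880055e-04,
        4.80433664e-03,  3.30187402e-05]), 'position': array([0.13849243, 0.53197932, 0.24171113]), 'tool_rot': array([[-9.67720060e-01,  2.52026684e-01, -6.61053703e-04],
       [ 2.52027362e-01,  9.67719215e-01, -1.31515816e-03],
       [ 3.08259420e-04, -1.43930856e-03, -9.99998917e-01]]), 'ft_force': array([ 0.8553103 ,  0.12018382, -0.12814866]), 'wrist_torque': array([0.02087649, 0.05164017, 0.00177913]), 'grip_width': 0.08556646007148644} 0.011
scene {'vertical_fov': 44.64601150466628, 'cx': 260.7664475989549, 'cy': 196.52904124318488, 'view': array([[ 0.64565003,  0.76363089, -0.00197617, -0.37277446],
       [-0.58218465,  0.49390857,  0.64584469,  0.25192602],
       [ 0.494163  , -0.41583914,  0.76346626, -1.86702482],
       [ 0.        ,  0.        ,  0.        ,  1.        ]])}
top {'vertical_fov': 51.879983921512604, 'cx': 261.7435211405385, 'cy': 194.62339871464195, 'view': array([[ 0.02846142, -0.99956285,  0.00800296, -0.00608691],
       [ 0.99880763,  0.02875578,  0.03945165, -0.53512475],
       [-0.03966453,  0.00687056,  0.99918943, -1.29295411],
       [ 0.        ,  0.        ,  0.        ,  1.        ]])}
wrist {'vertical_fov': 71.38970033682315, 'cx': 253.4810750669766, 'cy': 193.54905808192154, 'view': array([[ 0.25317871,  0.96741837, -0.00149698, -0.54922984],
       [-0.93189115,  0.24346495, -0.26889349,  0.03549158],
       [-0.25976804,  0.06947313,  0.96316875, -0.37968096],
       [ 0.        ,  0.        ,  0.        ,  1.        ]])}
```

View pics/a.png

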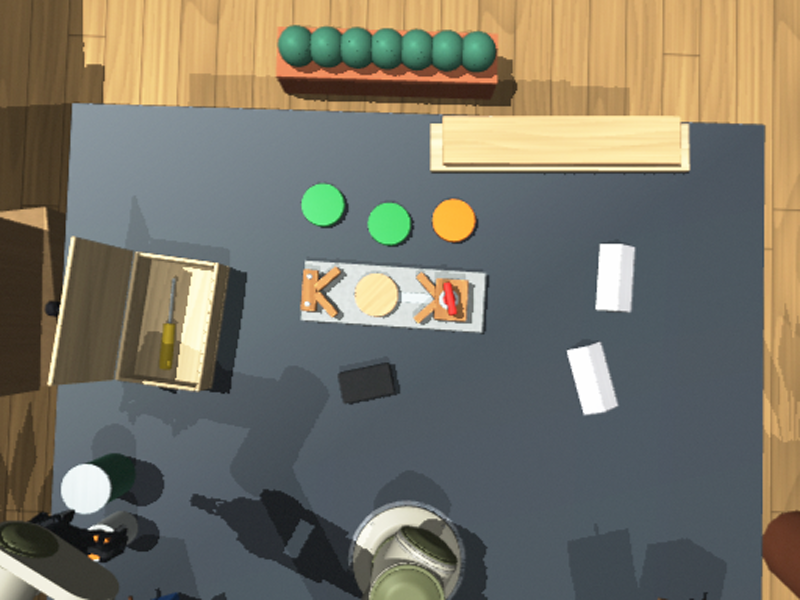

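View pics/b.png

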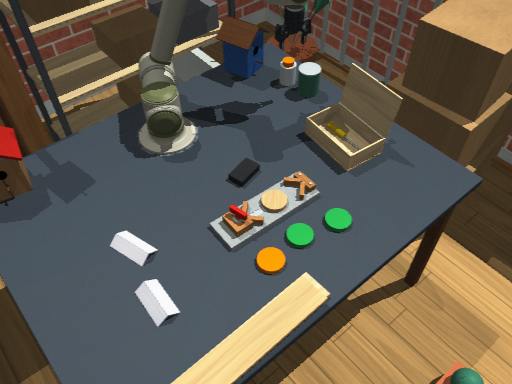

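The top view shows the jig running right to left (+x is about world +y). Its corners are at about (305,261), (487,272), (484,333) and (301,320), the red knob at (450,298) nearly across the bed, and the disc at (377,294).

```bash
python3 - <<'E'
from h import *
s=512/800
def r(u,v,z): return ray('top',u*s,v*s,z)
C=[r(*c,0.02) for c in ((305,261),(487,272),(484,333),(301,320))]
for c in C: print(c.round(4), end=' ')
d=(C[0]+C[3]-C[1]-C[2]); print('len',np.linalg.norm(d)/2,'ang',np.degrees(np.arctan2(d[1],d[0])))
d/=np.linalg.norm(d); mid=sum(C)/4; org=mid+d*0.005; print('org',org,'home',org+d*.085)
k=r(450,298,.094); dc=r(377,294,.038); print('knob',k,'disc',dc, 'knob along jig',(k-org)@d, 'disc',(dc-org)@d)
snap('top','c.png',(185,160,320,220),5.9)
E
```

```text
[0.619  0.2303 0.02  ] [ 0.607  -0.1529  0.02  ] [ 0.4786 -0.1497  0.02  ] [0.4949 0.2343 0.02  ] len 0.38384321472813265 ang 87.88875160793425
org [0.55007399 0.04548341 0.02      ] home [0.55320538 0.13042571 0.02      ]
knob [ 0.54618752 -0.07105526  0.094     ] disc [0.55299602 0.07616409 0.038     ] knob along jig -0.1166027381443921 disc 0.03076750123049784
```

View pics/c.png

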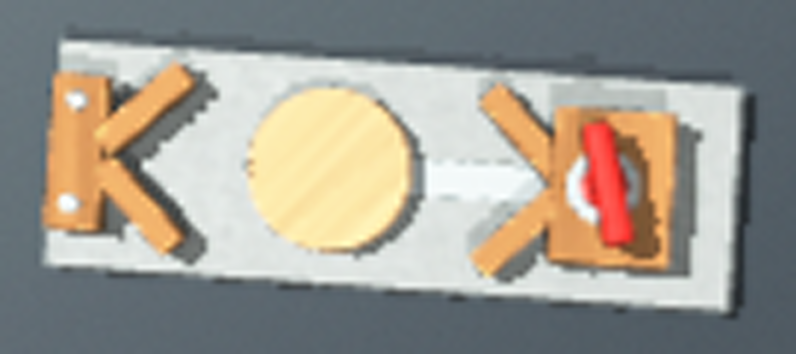

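The crop shows the disc lying clear between the jaws, the sliding jaw near its far end and the knob bar about 12° off straight across the bed. I'll move above the knob.

carry_out:
  rows:
    - {"tx": -3.6,"ty": -3.2}
    - {"tx": -3.6,"ty": -3.2}
    - {"tx": -3.6,"ty": -3.2}
    - {"tx": -3.6,"ty": -3.2}
    - {"tx": -3.6,"ty": -3.2}
    - {"tx": -3.6,"ty": -3.2}
    - {"tx": -3.6,"ty": -3.2}
    - {"tx": -3.6,"ty": -3.2}
    - {"tx": -3.6,"ty": -3.2}
    - {"tx": -3.6,"ty": -3.2}
    - {"tx": -3.6,"ty": -3.2}
    - {"tx": -3.6,"ty": -3.2}
  jaw: -1

```text
validation failed for argument at $.ro...
```

carry_out:
  rows:
    - {"yaw": 0.15}
    - {"yaw": 0.15}
    - {"yaw": 0.15}
    - {"yaw": 0.15}
    - {"yaw": 0.15}
    - {"yaw": 0.15}
    - {"yaw": 0.15}
    - {"yaw": 0.15}
    - {"yaw": 0.15}
    - {"yaw": 0.15}
    - {"yaw": 0.15}
    - {"yaw": 0.15}

```text
validation failed for argument at $.ro...
```

carry_out:
  rows:
    - {"tx": -3.6,"ty": -3.2,"tz": 0,"yaw": 0}
    - {"tx": -3.6,"ty": -3.2,"tz": 0,"yaw": 0}
    - {"tx": -3.6,"ty": -3.2,"tz": 0,"yaw": 0}
    - {"tx": -3.6,"ty": -3.2,"tz": 0,"yaw": 0}
    - {"tx": -3.6,"ty": -3.2,"tz": 0,"yaw": 0}
    - {"tx": -3.6,"ty": -3.2,"tz": 0,"yaw": 0}
    - {"tx": -3.6,"ty": -3.2,"tz": 0,"yaw": 0}
    - {"tx": -3.6,"ty": -3.2,"tz": 0,"yaw": 0}
    - {"tx": -3.6,"ty": -3.2,"tz": 0,"yaw": 0}
    - {"tx": -3.6,"ty": -3.2,"tz": 0,"yaw": 0}
    - {"tx": -3.6,"ty": -3.2,"tz": 0,"yaw": 0}
    - {"tx": -3.6,"ty": -3.2,"tz": 0,"yaw": 0}
  jaw: -1

```text
time_s: 1.35
position: [0.4678, 0.0376, 0.2403]
tool_rot: [[-0.97, 0.243, -0.001], [0.243, 0.97, -0.001], [0.001, -0.001, -1.0]]
ft_force: [0.2, 1.1, 0.9]
grip_width: 0.0854
```

carry_out:
  rows:
    - {"tx": 0,"ty": 0,"tz": 0,"yaw": 0.15}
    - {"tx": 0,"ty": 0,"tz": 0,"yaw": 0.15}
    - {"tx": 0,"ty": 0,"tz": 0,"yaw": 0.15}
    - {"tx": 0,"ty": 0,"tz": 0,"yaw": 0.15}
    - {"tx": 0,"ty": 0,"tz": 0,"yaw": 0.15}
    - {"tx": 0,"ty": 0,"tz": 0,"yaw": 0.15}
    - {"tx": 0,"ty": 0,"tz": 0,"yaw": 0.15}
    - {"tx": 0,"ty": 0,"tz": 0,"yaw": 0.15}
    - {"tx": 0,"ty": 0,"tz": 0,"yaw": 0.15}
    - {"tx": 0,"ty": 0,"tz": 0,"yaw": 0.15}
    - {"tx": 0,"ty": 0,"tz": 0,"yaw": 0.15}
    - {"tx": 0,"ty": 0,"tz": 0,"yaw": 0.15}

```text
time_s: 2.55
position: [0.4698, 0.0309, 0.2368]
tool_rot: [[0.462, 0.887, -0.008], [0.887, -0.462, -0.001], [-0.004, -0.007, -1.0]]
ft_force: [-0.9, 0.4, 0.3]
grip_width: 0.0856
```

carry_out:
  rows:
    - {"tx": 0,"ty": 0,"tz": 0,"yaw": 0.15}
    - {"tx": 0,"ty": 0,"tz": 0,"yaw": 0.15}
    - {"tx": 0,"ty": 0,"tz": 0,"yaw": 0.15}
    - {"tx": 0,"ty": 0,"tz": 0,"yaw": 0.15}
    - {"tx": 0,"ty": 0,"tz": 0,"yaw": 0.15}
    - {"tx": 0,"ty": 0,"tz": 0,"yaw": 0.14}
    - {"tx": 1.8,"ty": 3.8,"tz": 0,"yaw": 0}
    - {"tx": 1.8,"ty": 3.8,"tz": 0,"yaw": 0}
    - {"tx": 1.8,"ty": 3.8,"tz": 0,"yaw": 0}
    - {"tx": 0,"ty": 0,"tz": 0,"yaw": 0}
    - {"tx": 0,"ty": 0,"tz": 0,"yaw": 0}

```text
time_s: 3.65
position: [0.5453, -0.0735, 0.2336]
tool_rot: [[0.982, 0.19, -0.013], [0.19, -0.982, 0.001], [-0.013, -0.004, -1.0]]
ft_force: [-0.4, 0.8, 0.1]
grip_width: 0.0854
```

```bash
python3 - <<'E'
from h import *
o=env.observe(); print(o['position'],o['tool_rot'].round(3),o['q'].round(1))
snap('wrist','d.png',None,1.5)
d=np.array([np.cos(np.radians(87.9)),np.sin(np.radians(87.9)),0])
for n in ('org',-.127),('home',.085): print(n, proj('wrist',np.array([.55,.0455,.02])+d*n[1]))
E
```

```text
[ 0.54531357 -0.07351744  0.23361267] [[ 0.982  0.19  -0.013]
 [ 0.19  -0.982  0.001]
 [-0.013 -0.004 -1.   ]] [-19.9  22.5  74.7  -0.2  83.5  59.2]
('org', -0.127) (np.float64(259.7522624733409), np.float64(172.0881655644342))
('home', 0.085) (np.float64(97.14010253475897), np.float64(135.12494658183238))
```

View pics/d.png

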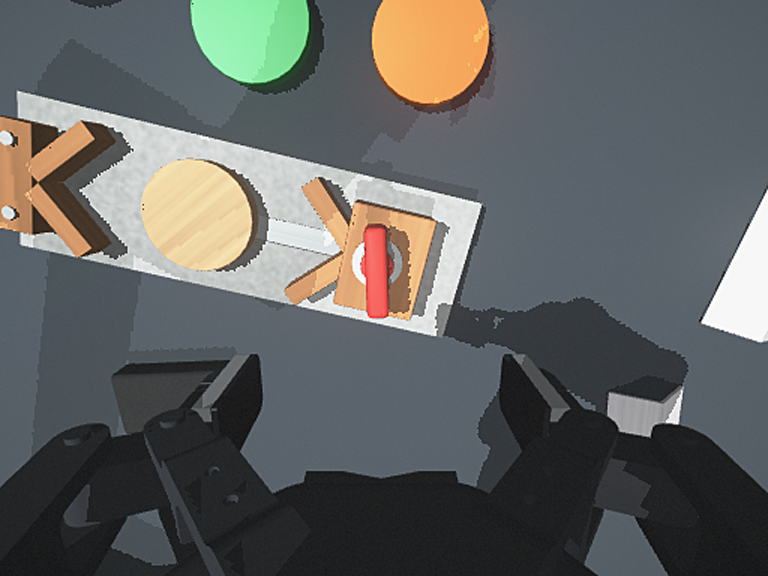

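The wrist view shows the red bar almost along the tool's x. It runs from the far end at (375,226) to the near end at (377,318), with its pivot plate around (376,264). The jig's right corners are at (483,205) and (440,336).

```bash
python3 - <<'E'
from h import *
def r(u,v,z): return ray('wrist',u/1.5,v/1.5,z)
print('far top',r(375,226,.094),'near bottom',r(377,318,.066),'near top',r(377,290,.094),'plate',r(376,264,.052))
a,b=r(483,205,.02),r(440,336,.02); c,e=r(18,92,.02),r(20,244,.02)
print('right corners',a,b,'left',c,e)
d=c-a; print('ang',np.degrees(np.arctan2(d[1],d[0])))
print('disc',r(197,214,.038))
print('blockrear top corners',r(437,216,.052),r(409,320,.052))
print('fixed V apex',r(35,181,.046),'sliding V apex', r(347,240,.046))
E
```

```text
far top [ 0.58010783 -0.06302157  0.094     ] near bottom [ 0.5052138  -0.07828266  0.066     ] near top [ 0.53617977 -0.07273012  0.094     ] plate [ 0.54507697 -0.06974169  0.052     ]
right corners [ 0.60510921 -0.14991262  0.02      ] [ 0.48192855 -0.14175702  0.02      ] left [0.62048709 0.2314289  0.02      ] [0.49662088 0.23737492 0.02      ]
ang 87.69075715502409
disc [0.5551308  0.07948346 0.038     ]
blockrear top corners [ 0.59127499 -0.10896632  0.052     ] [ 0.50338894 -0.10560686  0.052     ]
fixed V apex [0.55823374 0.20048181 0.046     ] sliding V apex [ 0.55865893 -0.04343826  0.046     ]
```

carry_out:
  rows:
    - {"tx": 0.4,"ty": -0.4,"tz": 4.5,"yaw": 0}
    - {"tx": 0,"ty": 0,"tz": 4.5,"yaw": 0}
    - {"tx": 0,"ty": 0,"tz": 3.5,"yaw": 0}
    - {"tx": 0,"ty": 0,"tz": 2,"yaw": 0}
    - {"tx": 0,"ty": 0,"tz": 0,"yaw": 0}
    - {"tx": 0,"ty": 0,"tz": 0,"yaw": 0}

```text
time_s: 4.3
position: [0.5452, -0.0634, 0.0873]
tool_rot: [[0.981, 0.195, -0.009], [0.195, -0.981, -0.0], [-0.008, -0.001, -1.0]]
ft_force: [0.2, -0.6, 0.2]
grip_width: 0.0856
```

```bash
python3 - <<'E'
from h import *
o=env.observe(); print(o['position'],o['tool_rot'].round(3),o['q'].round(1),o['ft_force'])
snap('wrist','e.png',None,1)
E
```

```text
[ 0.54517319 -0.06343543  0.08728297] [[ 0.981  0.195 -0.009]
 [ 0.195 -0.981 -0.   ]
 [-0.008 -0.001 -1.   ]] [-18.9  31.1  87.   -0.2  62.3  59.9] [ 0.22357938 -0.64988154  0.24969639]
```

View pics/e.png

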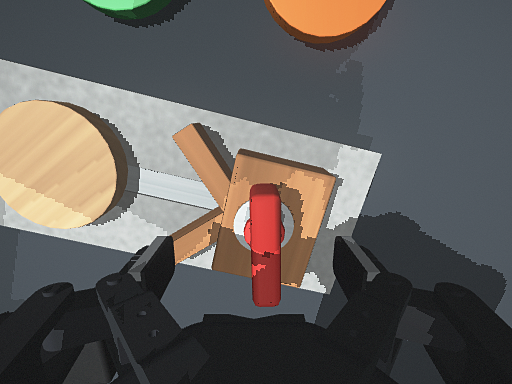

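The bar is at column 265 and the gap's centre at about 254, so the tool sits about 5 mm too far +y. I'll correct that, lower and grip.

carry_out:
  rows:
    - {"tx": 0.1,"ty": 0.55,"tz": 0.6,"yaw": 0}
    - {"tx": 0,"ty": 0,"tz": 0.6,"yaw": 0}
    - {"tx": 0,"ty": 0,"tz": 0,"yaw": 0}

```text
time_s: 4.65
position: [0.5486, -0.0692, 0.0778]
tool_rot: [[0.981, 0.196, -0.002], [0.196, -0.981, -0.002], [-0.003, 0.002, -1.0]]
ft_force: [-0.7, 0.1, -0.1]
grip_width: 0.0855
```

carry_out:
  rows:
    - {"tx": 0,"ty": 0,"tz": 0,"yaw": 0}
    - {"tx": 0,"ty": 0,"tz": 0,"yaw": 0}
    - {"tx": 0,"ty": 0,"tz": 0,"yaw": 0}
    - {"tx": 0,"ty": 0,"tz": 0,"yaw": 0}
  jaw: 1
  squeeze: 30

```text
time_s: 5.05
position: [0.549, -0.0695, 0.0785]
tool_rot: [[0.981, 0.196, -0.001], [0.196, -0.981, -0.003], [-0.002, 0.003, -1.0]]
ft_force: [0.3, 0.0, 0.3]
grip_width: 0.0283
```

carry_out:
  rows:
    - {"tx": -0.3,"ty": 0,"tz": 0.4,"yaw": 0}
    - {"tx": 0,"ty": 0,"tz": 0,"yaw": 0}
    - {"tx": 0,"ty": 0,"tz": 0,"yaw": 0}
    - {"tx": 0,"ty": 0,"tz": 0,"yaw": 0}

```text
time_s: 5.45
position: [0.5485, -0.0693, 0.0786]
tool_rot: [[0.981, 0.196, 0.008], [0.196, -0.981, -0.003], [0.007, 0.005, -1.0]]
ft_force: [1.1, 0.7, 1.6]
grip_width: 0.0152
```

carry_out:
  rows:
    - {"tx": 0,"ty": -0.04,"tz": 0,"yaw": -0.12}
    - {"tx": 0,"ty": -0.04,"tz": 0,"yaw": -0.12}
    - {"tx": 0,"ty": -0.04,"tz": 0,"yaw": -0.12}
    - {"tx": 0,"ty": -0.04,"tz": 0,"yaw": -0.12}

```text
time_s: 5.85
position: [0.548, -0.0683, 0.0785]
tool_rot: [[0.77, 0.638, 0.008], [0.638, -0.77, -0.003], [0.004, 0.007, -1.0]]
ft_force: [0.1, -0.4, 1.0]
grip_width: 0.0156
```

carry_out:
  rows:
    - {"tx": 0,"ty": -0.04,"tz": 0,"yaw": -0.12}
    - {"tx": 0,"ty": -0.04,"tz": 0,"yaw": -0.12}
    - {"tx": 0,"ty": -0.04,"tz": 0,"yaw": -0.12}
    - {"tx": 0,"ty": -0.04,"tz": 0,"yaw": -0.12}
    - {"tx": 0,"ty": -0.04,"tz": 0,"yaw": -0.12}
    - {"tx": 0,"ty": -0.04,"tz": 0,"yaw": -0.12}

```text
time_s: 6.45
position: [0.5466, -0.0675, 0.0784]
tool_rot: [[0.13, 0.991, 0.008], [0.991, -0.13, -0.002], [-0.001, 0.008, -1.0]]
ft_force: [1.8, -0.9, 0.8]
grip_width: 0.0154
```

```bash
python3 -c "
from h import *
o=env.observe(); print(o['wrist_torque'],o['ft_force'],o['q'])"
```

```text
[ 0.217175    0.06043348 -0.06989988] [ 1.84908711 -0.92599544  0.76063219] [-1.93821480e+01  3.16163428e+01  8.79238011e+01  5.49007522e-02
  5.99865759e+01 -1.19337459e+01]
```

carry_out:
  rows:
    - {"tx": 0,"ty": 0,"tz": 0,"yaw": -0.07}
    - {"tx": 0,"ty": 0,"tz": 0,"yaw": -0.05}
    - {"tx": 0,"ty": 0,"tz": 0,"yaw": -0.05}

```text
time_s: 6.75
position: [0.5464, -0.0675, 0.0787]
tool_rot: [[-0.044, 0.999, 0.007], [0.999, 0.044, -0.0], [-0.0, 0.007, -1.0]]
ft_force: [-0.8, 1.2, 3.0]
grip_width: 0.0153
```

```bash
python3 -c "
from h import *
o=env.observe(); print(o['wrist_torque'],o['ft_force'])"
```

```text
[ 0.18636266  0.26506318 -1.50376044] [-0.75156121  1.18249427  3.04614147]
```

The torque of -1.5 N m shows the knob is at its loose stop. I'll keep the grip and slide the jaw along jig +x, watching the force.

carry_out:
  rows:
    - {"tx": 0,"ty": 0,"tz": 0,"yaw": 0}
    - {"tx": 0.7,"ty": 0.06,"tz": 0,"yaw": 0}
    - {"tx": 0.7,"ty": 0.06,"tz": 0,"yaw": 0}
    - {"tx": 0.7,"ty": 0.06,"tz": 0,"yaw": 0}
    - {"tx": 0.7,"ty": 0.06,"tz": 0,"yaw": 0}
    - {"tx": 0.7,"ty": 0.06,"tz": 0,"yaw": 0}
  squeeze: 60

```text
time_s: 7.35
position: [0.5478, -0.0321, 0.0787]
tool_rot: [[-0.035, 0.999, 0.006], [0.999, 0.035, -0.002], [-0.002, 0.006, -1.0]]
ft_force: [-0.5, -3.8, 2.0]
grip_width: 0.0154
```

```bash
python3 - <<'E'
from h import *
o=env.observe(); print(o['wrist_torque'],o['ft_force'])
snap('wrist','f.png',None,1.2)
E
```

```text
[-0.72208411  0.42317995 -1.13816215] [-0.5464301  -3.78457709  2.03136082]
```

View pics/f.png

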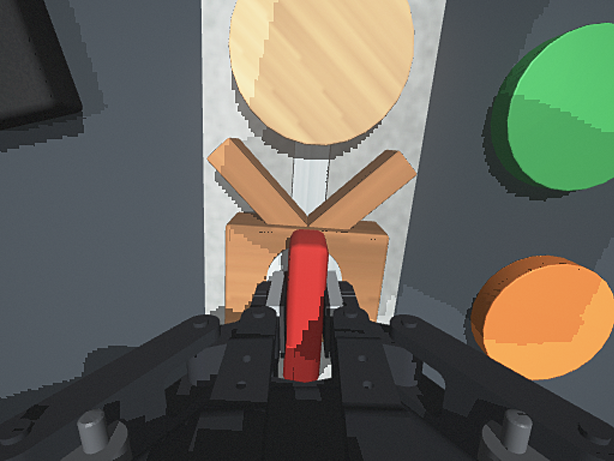

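The jaw is sliding with about 4 N of drag and the bar is in line with the bed. The disc, at about (320,60), is straight ahead of the V. I'll continue.

carry_out:
  rows:
    - {"tx": 0.6,"ty": 0.04,"tz": 0,"yaw": 0}
    - {"tx": 0.6,"ty": 0.04,"tz": 0,"yaw": 0}
    - {"tx": 0.6,"ty": 0.04,"tz": 0,"yaw": 0}
    - {"tx": 0.6,"ty": 0.04,"tz": 0,"yaw": 0}
    - {"tx": 0.6,"ty": 0.04,"tz": 0,"yaw": 0}
    - {"tx": 0.6,"ty": 0.04,"tz": 0,"yaw": 0}
    - {"tx": 0.6,"ty": 0.04,"tz": 0,"yaw": 0}
    - {"tx": 0.6,"ty": 0.04,"tz": 0,"yaw": 0}
    - {"tx": 0.6,"ty": 0.04,"tz": 0,"yaw": 0}

```text
time_s: 8.3
position: [0.5501, 0.027, 0.0787]
tool_rot: [[-0.035, 0.999, 0.007], [0.999, 0.035, -0.002], [-0.002, 0.007, -1.0]]
ft_force: [-0.1, -4.8, 0.6]
grip_width: 0.0157
```

carry_out:
  rows:
    - {"tx": 0.4,"ty": 0.03,"tz": 0,"yaw": 0}
    - {"tx": 0.4,"ty": 0.03,"tz": 0,"yaw": 0}
    - {"tx": 0.3,"ty": 0.02,"tz": 0,"yaw": 0}

```text
time_s: 8.6
position: [0.5505, 0.0395, 0.0787]
tool_rot: [[-0.035, 0.999, 0.008], [0.999, 0.035, -0.002], [-0.002, 0.007, -1.0]]
ft_force: [0.0, -4.7, 2.0]
grip_width: 0.0153
```

carry_out:
  rows:
    - {"tx": 0.3,"ty": 0.02,"tz": 0,"yaw": 0}
    - {"tx": 0.3,"ty": 0.02,"tz": 0,"yaw": 0}

```text
time_s: 8.8
position: [0.5508, 0.0453, 0.0787]
tool_rot: [[-0.036, 0.999, 0.008], [0.999, 0.036, -0.004], [-0.004, 0.007, -1.0]]
ft_force: [-1.4, -22.9, 1.7]
grip_width: 0.0154
```

```bash
python3 - <<'E'
from h import *
a=env.get_image('wrist')[:,:,::-1]; b=env.get_image('scene')[130:260,190:340,::-1]
b=cv2.resize(b,(443,384),interpolation=cv2.INTER_CUBIC)
cv2.imwrite('pics/g.png',cv2.resize(np.hstack([a,b]),None,fx=.83,fy=.83))
o=env.observe(); print(o['position'],o['ft_force'])
E
```

```text
[0.55079323 0.0451212  0.07870377] [-0.38740277 -9.15780662  2.38976981]
```

View pics/g.png

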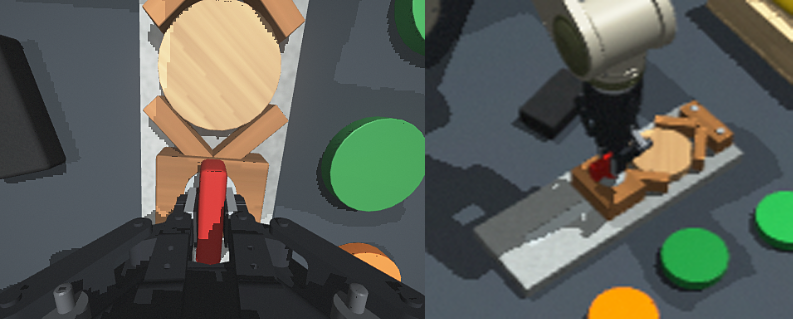

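Both jaws hug the disc, which fills both Vs in the wrist and scene views, and the force climbed to 23 N at the stop. I'll press once more, then tighten while keeping a slight push.

carry_out:
  rows:
    - {"tx": 0.2,"ty": 0.02,"tz": 0,"yaw": 0}
    - {"tx": 0.2,"ty": 0.02,"tz": 0,"yaw": 0}

```text
time_s: 9.1
position: [0.5508, 0.0453, 0.0787]
tool_rot: [[-0.036, 0.999, 0.006], [0.999, 0.036, -0.012], [-0.012, 0.006, -1.0]]
ft_force: [-3.2, -18.1, 2.7]
grip_width: 0.0154
```

carry_out:
  rows:
    - {"tx": 0.1,"ty": 0.02,"tz": 0,"yaw": 0.12}
    - {"tx": 0.1,"ty": 0.01,"tz": 0,"yaw": 0.12}
    - {"tx": 0.1,"ty": 0,"tz": 0,"yaw": 0.12}
    - {"tx": 0.1,"ty": 0,"tz": 0,"yaw": 0.12}

```text
time_s: 9.5
position: [0.5516, 0.0449, 0.0787]
tool_rot: [[0.436, 0.9, 0.005], [0.9, -0.436, -0.022], [-0.017, 0.014, -1.0]]
ft_force: [-1.6, -12.1, 3.2]
grip_width: 0.0152
```

carry_out:
  rows:
    - {"tx": 0.09,"ty": -0.02,"tz": 0,"yaw": 0.12}
    - {"tx": 0.08,"ty": -0.03,"tz": 0,"yaw": 0.12}
    - {"tx": 0.08,"ty": -0.04,"tz": 0,"yaw": 0.12}
    - {"tx": 0.05,"ty": -0.03,"tz": 0,"yaw": 0.12}
    - {"tx": 0,"ty": 0.02,"tz": 0,"yaw": 0.12}
    - {"tx": 0,"ty": 0.02,"tz": 0,"yaw": 0.12}

```text
time_s: 10.1
position: [0.5526, 0.0439, 0.0789]
tool_rot: [[0.927, 0.374, 0.003], [0.374, -0.927, -0.031], [-0.009, 0.03, -1.0]]
ft_force: [0.2, -6.2, 3.2]
grip_width: 0.0148
```

```bash
python3 -c "
from h import *
o=env.observe(); print(o['wrist_torque'],o['ft_force'])"
```

```text
[0.01523353 0.27747582 0.12756349] [ 0.18213734 -6.18578343  3.189509  ]
```

carry_out:
  rows:
    - {"tx": 0,"ty": 0,"tz": 0,"yaw": 0.12}
    - {"tx": 0,"ty": 0,"tz": 0,"yaw": 0.12}
    - {"tx": 0,"ty": 0,"tz": 0,"yaw": 0.08}
    - {"tx": 0,"ty": 0,"tz": 0,"yaw": 0.06}

```text
time_s: 10.5
position: [0.5524, 0.0432, 0.0792]
tool_rot: [[1.0, 0.003, 0.002], [0.003, -0.999, -0.036], [0.002, 0.036, -0.999]]
ft_force: [-0.5, -4.9, 2.4]
grip_width: 0.015
```

```bash
python3 -c "
from h import *
o=env.observe(); print(o['wrist_torque'],o['ft_force'])"
```

```text
[-0.05401295  0.28078468  2.75078484] [-0.53471527 -4.85378529  2.43288209]
```

A torque of +2.75 N m shows the knob is at its tight stop. I'll release and retreat upward.

carry_out:
  rows:
    - {"tx": 0,"ty": 0,"tz": 0,"yaw": 0}
    - {"tx": 0,"ty": 0,"tz": 0,"yaw": 0}
    - {"tx": 0,"ty": 0,"tz": 0,"yaw": 0}
    - {"tx": 0,"ty": 0,"tz": 0,"yaw": 0}
    - {"tx": 0,"ty": 0,"tz": 0,"yaw": 0}
    - {"tx": 0,"ty": 0,"tz": 0,"yaw": 0}
  jaw: -1

```text
time_s: 11.1
position: [0.5516, 0.0456, 0.0784]
tool_rot: [[1.0, 0.01, 0.0], [0.01, -0.999, -0.034], [-0.0, 0.034, -0.999]]
ft_force: [-0.2, -0.5, -0.4]
grip_width: 0.0855
```

carry_out:
  rows:
    - {"tx": 0,"ty": 0,"tz": -1.5,"yaw": 0}
    - {"tx": 0,"ty": 0,"tz": -3,"yaw": 0}
    - {"tx": 0,"ty": 0,"tz": -4,"yaw": 0}
    - {"tx": 0,"ty": 0,"tz": -4,"yaw": 0}
    - {"tx": -3,"ty": 0,"tz": -3,"yaw": 0}
    - {"tx": -4,"ty": 0,"tz": 0,"yaw": 0}
    - {"tx": -4,"ty": 0,"tz": 0,"yaw": 0}
    - {"tx": 0,"ty": 0,"tz": 0,"yaw": 0}
    - {"tx": 0,"ty": 0,"tz": 0,"yaw": 0}

```text
time_s: 12.0
position: [0.4377, 0.0501, 0.2395]
tool_rot: [[1.0, 0.011, 0.0], [0.011, -0.999, -0.033], [-0.0, 0.033, -0.999]]
ft_force: [0.1, -0.3, -0.2]
grip_width: 0.0852
```

```bash
python3 - <<'E'
from h import *
a=env.get_image('wrist')[:,:,::-1]; b=env.get_image('top')[160:220,185:320,::-1]
b=cv2.resize(b,(512,228),interpolation=cv2.INTER_CUBIC)
cv2.imwrite('pics/i.png',cv2.resize(np.vstack([a,b]),None,fx=.98,fy=.98))
o=env.observe(); print(o['position'],o['ft_force'])
E
```

```text
[0.4383164  0.05009841 0.23908946] [-0.48724531 -0.38276081 -0.31454514]
```

View pics/i.png

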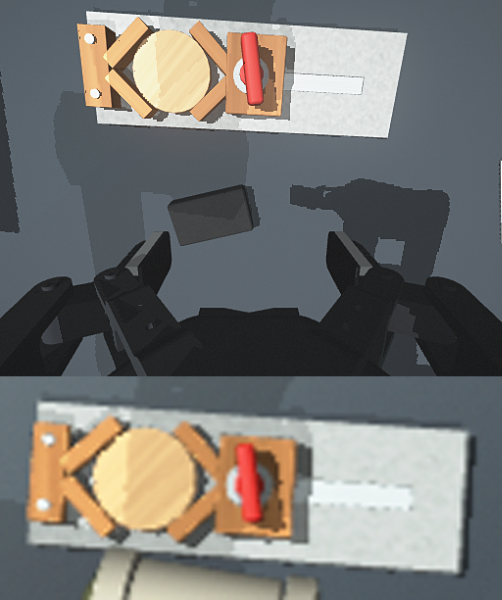

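The disc sits in both Vs and the bar is across the bed again. I'll take one enlarged crop to check for gaps and the knob angle.

```bash
python3 - <<'E'
from h import *
snap('wrist','j.png',(75,10,305,140),3.4)
E
```

```text
(no output)
```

View pics/j.png

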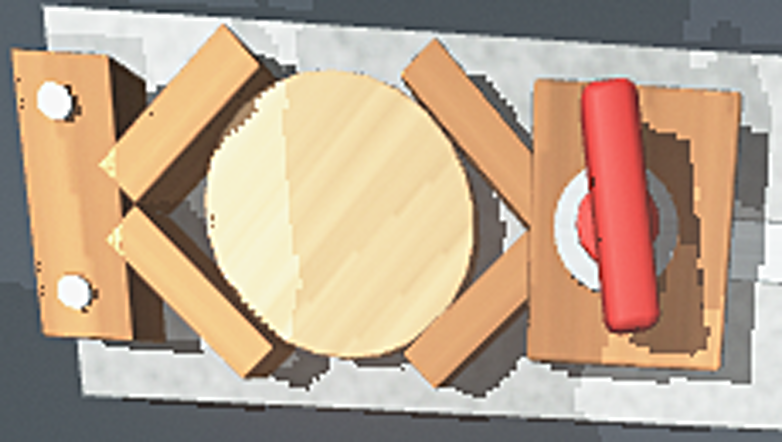

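```bash
python3 - <<'E'
from h import *
def r(u,v,z): return ray('wrist',75+u/3.4,10+v/3.4,z)
L=r(583,90,.09)-r(609,322,.09); R=r(636,88,.09)-r(658,322,.09)
for d in (L,R): print('bar ang',np.degrees(np.arctan2(d[1],d[0])))
a,b=r(45,5,.02),r(782,52,.02); d=a-b; print('jig ang',np.degrees(np.arctan2(d[1],d[0])))
print('disc',r(341,213,.038),'disc radii',(r(207,205,.038)-r(475,225,.038))/2,(r(335,70,.038)-r(348,357,.038))/2)
jl=(a+r(84,395,.02))/2; u=d/np.linalg.norm(d); print('home',jl-u*.1)
print('rear face', (r(740,92,.052)+r(720,370,.052))/2, 'seat', (r(740,92,.052)+r(720,370,.052))/2+u*.13)
E
```

```text
bar ang 7.350946908706699
bar ang 7.1182689105247245
jig ang 87.94092535747392
disc [0.55708951 0.13356456 0.038     ] disc radii [0.00242788 0.04436616 0.        ] [ 0.04442532 -0.0008906   0.        ]
home [0.55552684 0.13341517 0.02      ]
rear face [0.54989024 0.00453597 0.052     ] seat [0.55456113 0.13445203 0.052     ]
```

The bar is at 7.2° against a jig angle of 87.9°, so the knob reads about 0 (fully tight). The disc, home and jaw seat agree to within about 1 mm along the jig (disc about 1.5 mm off to the side). I'm handing in.

```bash
python3 -c "
from h import *
print(env.observe()['time_s'], env.close_job())"
```

```text
the job is handed in; nothing more can be done
12.15 None
```

The maple disc is clamped in the fixed V jaw with the knob tight again, and I handed the job in at 12.15 s of the 64 s allowed.

- **Loosen:** I gripped the red knob and turned it counter-clockwise until it met its stop, with the wrist torque rising to 1.5 N m.
- **Slide:** Still holding the knob, I slid the jaw about 113 mm. Drag was about 4–5 N, then rose to 23 N when the disc was home. Pressing again moved it no further.
- **Tighten:** I turned the knob clockwise to its tight stop (2.75 N m) with a slight forward push during most of the turn, then released and moved clear.

**Last checks:**
- **Knob:** the images put its angle at about 0, fully tight.
- **Disc:** its centre, the home point and the jaw seat agree to about 1 mm along the jig. The disc reads about 1.5 mm to the side of home, within the roughly 2 mm camera calibration. It lies flat in both Vs with no gap visible.
- **Force:** contact force was near zero after release.
- **Other things:** the sanding pad was where it had been in the last views. I did not look at the ridge caps or tool box again, but the arm never went near them.
- **Not tested:** I did not push on the jaw after release to test the lock.

No check failed. The tool turned about 5–7° past the bar's angle at each stop, which I put down to the pads twisting on the bar.

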